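# Roll the bracelet roll onto the red display line

## Robot

A 7-joint arm with a two-finger parallel gripper is mounted at the origin on the work surface. World frame = base frame: x ahead of the robot, y to its left, z up, the work surface at z = 0. Lengths are in m, angles in rad, forces in N, time in s.
With the tool pointing down it reaches from about 0.35 to 0.9 m from the base axis. Payload 8.1 kg.
Tool frame: the origin (TCP) lies on the centre line of the jaws, within the pads' length; the fingertips stand 22 mm ahead of it and the grasp point (between the pads) lies 3 mm ahead of it (arm.finger_overhang is the distance from the TCP to the fingertips, in m); z points along the fingers, y is the direction in which the jaws open and shut (so a half turn about z gives the same grasp; the last joint's range is limited). The gripper opens to 92 mm and grips with 3 to 60 N. Pads are 19 mm wide; open, the fingers measure 130 mm over their backs; the gripper's body (75 mm by 190 mm) begins 47 mm behind the grasp point.
Start: joints at [-1.35, 0.434, 0.025, 1.573, -0.012, 1.134, -0.075], TCP at [0.199, 0.593, 0.249] pointing down, gripper open.
Joint ranges: [-2.62, 2.62], [-0.44, 2.09], [-1.27, 1.32], [0.08, 2.57], [-1.32, 4.46], [0.12, 2], [-2.74, 2.74]. Speed limits (rad/s): [2.22, 2.22, 3.01, 3.01, 3.14, 3.14, 3.14].

## Interface

Orientations are given as a rotation vector (axis times angle).
In Python, from cell import arm gives the robot as it stands. The module is installed in compiled form; this text tells all that it offers.
- The arm moves only by the tool step_arm, never from a script. Its argument "plan" is a list of rows, each an object of numbers: "wx", "wy", "wz": the turn, a rotation vector about the tool's x, y, z in units of 6 degrees (1.0 is 6 degrees); "tx", "ty", "tz": the shift along the tool's x, y, z in cm; "hand": the opening, from 0 (shut) to 1 (fully open). A call has exactly 10 rows; each row shifts and turns the commanded pose from where the row before left it, along the tool's axes as they then stand; what a row does not reach is not made up. A row lasts 1/12 s, in which the tool goes at most 41.7 mm and 7.16 degrees, less where a joint would pass 70% of its speed; a pose out of reach is approached as far as the arm can. A call is refused whole if a number of a shift passes 4.17 or a number of a turn 1, either way. A call with a gripper value outside its range is refused whole. The fingers move at their own pace and stop on an object; "force" is the grip in N (left out, the last holds). Time passes only in rows, so rows that do not move let the fingers close, or fill a call up. It gives the time, the measured TCP pose, the force and the opening at its end, in the units of the state.
- arm.observe(): the state, without advancing time (a new reading comes with each control period).
- arm.get_image(name): name is "scene" or "top"; returns (picture, depth): 480x640x3 uint8, red, green, blue; 480x640 float32, m along the optical axis (not along the pixel's ray), 0 where there is no reading.
- arm.calibration(name): a dict with "mtx" (3x3 intrinsics, pixels), "R" (3x3) and "t" (3): a world point X has camera coordinates R X + t. Camera axes: x right, y down, z forward; pixel columns grow to the right and rows downward; lengths in m; the calibration is good to about 2 mm. A picture is of the moment at which its call begins. calibration takes no time and is no camera call.
- arm.sign_off(): hands the job in, once; it reports no verdict.
The state is a dict: "clock": time; "joints": joint angles; "dq": joint speeds; "joint_efforts": joint torques, N m; "position": TCP position; "ee_rot": TCP orientation; "force": force on the tool from outside, world axes, zero at the start; "ft_torque": the same for the moment, N m; "width": opening from 0.0 (shut) to 1.0 (fully open).
Only numpy, scipy, OpenCV 4.12 (cv2) and the standard library are available. Lean on these libraries where they do the work, as an engineer would, in place of code of your own. Each camera call takes 0.05 s, during which the arm holds its last target.

## Task

Tidy the jewellery display: with the fingertips, push the top of the cream bracelet roll sideways so that it rolls, without being picked up or carried, until it lies straight and centred over the red line of the wooden board, its black seam turned out of sight on the underside half. Leave the bangle, the ring cone and the little ring box where they are.

Things in the scene. Friction and masses are not known exactly. Their poses are not given: they have to be found in the camera images.
- board: Fixed light-wood display board with black edges, 300 mm (its x) by 330 mm (its y) and 18 mm thick, flat on the work surface and turned by up to 0.5 rad. Origin: centre of its underside; z up; its top is the flat surface 18 mm above the origin.
- red_line: The target: a flat red line inlaid in the board's top, 160 mm long along its own x axis, 10 mm wide along its y, no step to feel. Origin: its centre, level with the board's top; z up. It runs parallel to the board's x and lies about 83 mm to one side of the board's middle; which side (board +y or -y) changes.
- blue_line: The other line, not the target: same size and frame as the red one, blue, parallel to it on the other side of the board's middle.
- roll: Cream bracelet roll: smooth solid cylinder, diameter 50 mm, length 110 mm, 120 g, lying between the lines within 0.08 rad of parallel, 62 to 104 mm from the red one. Origin: its centre, 25 mm above the board's top; x along it. Pushed level from behind, fingertips 26 to 40 mm above the board, it rolls (nearer the top it may wedge). A steady 30 mm/s push runs on 1 to 3 mm, a brisk tap 10 mm.
- roll_seam (a point): Middle of the black seam, a flat 6 mm wide stripe along the roll's whole length, on the surface 25 mm from its axis (the roll's own z). It is straight up at the start and turns with the roll: rolling to the line (about half a turn or somewhat more) brings it onto the lower half, sliding does not.
- bangle: Loose brass bangle lying flat on the board near its -x edge (the edge towards the robot), 64 mm outer diameter, 8 mm high. Origin: centre of its underside. Not to be moved.
- ring_cone: Loose white ceramic ring cone standing on the board near its +x edge, foot 44 mm in diameter, 65 mm high. Origin: centre of its underside. Not to be moved.
- ring_box: Loose round kraft-brown ring box with lid, standing on the board near its +x edge, 47 mm in diameter, 34 mm high. Origin: centre of its underside. Not to be moved.
Not all that is in view belongs to the job. Leave any green, orange or pink look-alike of the roll alone.

How it is judged:
At the end, for the whole second after the job is handed in: The roll lies at rest on the board, its centre within 8 mm of the red line's middle line and within 30 mm of the line's middle lengthwise, its axis within 8 degrees of the line's direction, its black seam more than 86 degrees from straight up (y of roll in the frame of red_line between -0.008 and 0.008 m and x of roll in the frame of red_line between -0.03 and 0.03 m and z of roll in the frame of red_line below 0.03 m and angle between the x axis of roll and the x axis of red_line, either way round below 0.14 rad and angle between roll's own z axis and vertical above 1.5 rad and linear speed of roll below 0.01 m/s); the robot touches nothing.
It fails at once if the roll is lifted: its centre rises more than 10 mm (height (world z) of roll above 0.053 m).
It fails at once if the bangle, the ring cone or the ring box is moved by more than 12 mm (distance of any of bangle, ring_cone, ring_box from where it was at the start of the episode above 0.012 m).
It fails at once if the ring cone or the ring box is tipped over (angle between any of ring_cone, ring_box's own z axis and vertical above 0.5 rad).
It also fails if it takes over 40 s, if anything falls off the work surface, if the arm or the gripper's body presses on something with over 40 N, if the wrist force passes 120 N, or if a joint passes its speed limit or range.

## Working session

There is one attempt and no reset: what is moved stays moved. The work goes in short steps, Python scripts to look and compute and a tool call to move; the robot and the scene stay as the last step left them, time stands still between calls to the robot, and variables do not carry over. Pictures are saved under pics/ and viewed, and the job is handed in when it is done.

Besides the shell and the picture viewer there is one more tool, called after "Request:" as name(argument=value, ...) on one line, values as JSON. step_arm: Moves the arm, as the interface text tells. Its arguments: {"type":"object","properties":{"plan":{"type":"array"},"force":{"type":"number"}},"required":["plan"]}

```bash
mkdir -p pics
python3 - <<'E'
from cell import arm
import cv2,numpy as np
print(arm.observe()); print(arm.finger_overhang)
for n in("scene","top"):
    p,d=arm.get_image(n); cv2.imwrite(f"pics/{n}0.png",p[:,:,::-1]); np.savez(f"{n}0.npz",p=p,d=d)
    c=arm.calibration(n); print(n,c)
E
```

```text
{'clock': 0.0, 'joints': array([-1.34960821,  0.43524487,  0.02491222,  1.57409558, -0.01158358,
        1.13398806, -0.0750902 ]), 'dq': array([ 1.12599741e-03,  1.46271456e-03, -3.03420951e-04,  1.64016933e-03,
       -7.82401976e-04,  6.07746332e-04, -8.15713135e-05]), 'joint_efforts': array([ 5.55542488e-05, -6.67851877e+01,  9.84715931e-01, -3.14457715e+01,
       -6.06037932e-02,  4.29765531e-02,  1.59887340e-04]), 'position': array([0.19872174, 0.59206393, 0.24793123]), 'ee_rot': array([-5.06363110e-01, -3.10039037e+00,  2.49220882e-03]), 'force': array([-0.139001  , -0.52130891,  0.46587685]), 'ft_torque': array([ 0.03574757,  0.01704328, -0.00231307]), 'width': 1.0002763655790994}
0.022
scene {'mtx': array([[521.85239311,   0.        , 310.71977487],
       [  0.        , 521.85239311, 235.84820662],
       [  0.        ,   0.        ,   1.        ]]), 'R': array([[-0.81988029,  0.57241174,  0.01187887],
       [ 0.4858446 ,  0.70656518, -0.51451013],
       [-0.30290483, -0.41606543, -0.85740202]]), 't': array([ 0.58206633, -0.23974199,  1.09189138])}
top {'mtx': array([[510.53133466,   0.        , 321.93975541],
       [  0.        , 510.53133466, 230.2946324 ],
       [  0.        ,   0.        ,   1.        ]]), 'R': array([[-0.02074759, -0.99978265, -0.00204513],
       [-0.9878025 ,  0.02081464, -0.15431455],
       [ 0.15432358, -0.00118147, -0.98801965]]), 't': array([-0.03733799,  0.65881645,  1.08710615])}
```

View pics/top0.png

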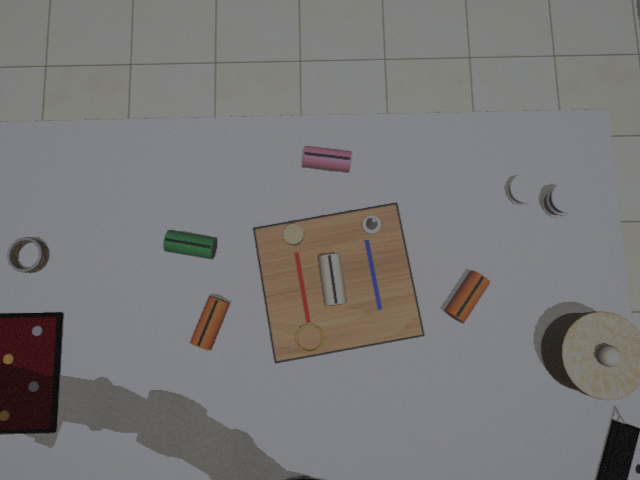

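View pics/scene0.png

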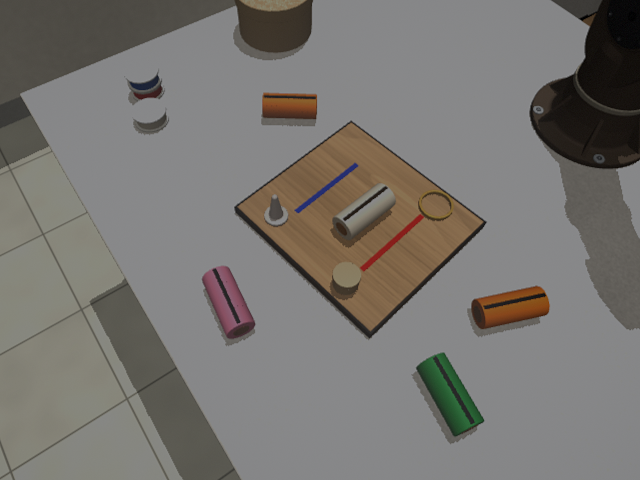

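The top view shows the red line from (297,253) to (307,322), the roll at about (332,279) and the blue line at about (373,275). The box (293,234), bangle (309,337) and cone (372,225) sit near the board's edges. Next I measure them.

```bash
cat > h.py <<'E'
from cell import arm
import cv2,numpy as np
def ray(n,uv,z):
    c=arm.calibration(n); uv=np.atleast_2d(uv).astype(float)
    d=np.c_[uv,np.ones(len(uv))]@np.linalg.inv(c["mtx"]).T@c["R"]
    o=-c["R"].T@c["t"]
    return o+d*((z-o[2])/d[:,2])[:,None]
def axis(P):
    m=P.mean(0); u=np.linalg.svd(P-m,full_matrices=False)[2][0]; u=u*np.sign(u[0]); return m,u
def masks(p,win):
    hsv=cv2.cvtColor(p,cv2.COLOR_RGB2HSV); H,S,V=[hsv[:,:,i].astype(int) for i in range(3)]
    w=np.zeros(H.shape,bool); w[win[1]:win[3],win[0]:win[2]]=1
    return {"red":w&((H<8)|(H>172))&(S>150),"blue":w&(H>105)&(H<130)&(S>120),"cream":w&(S<70)&(V>90),"dark":w&(V<70)}
def big(m):
    n,l,s,c=cv2.connectedComponentsWithStats(m.astype(np.uint8)); i=1+np.argmax(s[1:,4]); v,u=np.where(l==i); return np.c_[u,v]
def depthpts(n,d,uv):
    c=arm.calibration(n); z=d[uv[:,1],uv[:,0]]; uv=uv[z>0]; z=z[z>0]
    X=(np.c_[uv,np.ones(len(uv))]@np.linalg.inv(c["mtx"]).T)*z[:,None]
    return (X-c["t"])@c["R"]
E
python3 - <<'E'
from h import *
for n,win,rw in (("top",(262,212,415,352),(312,245,352,312)),("scene",(240,125,480,325),(325,178,402,244))):
    f=np.load(n+"0.npz"); p,d=f["p"],f["d"]
    for k in("red","blue"):
        uv=big(masks(p,win)[k]); P=ray(n,uv,.018); m,u=axis(P); t=(P-m)@u
        print(n,k,len(uv),m.round(4),"mid",(m+u*(t.max()+t.min())/2).round(4),"ang",np.arctan2(u[1],u[0]).round(4),np.ptp(t).round(3))
    M=masks(p,rw)
    uv=big(M["dark"]); P=ray(n,uv,.068); m,u=axis(P); print("seam",len(uv),m.round(4),np.arctan2(u[1],u[0]).round(4),np.ptp((P-m)@u).round(3))
    uv=big(M["cream"]|M["dark"]); X=depthpts(n,d,uv); X=X[X[:,2]>.045]; print("roll depth",len(X),X.mean(0).round(4),X.max(0).round(4),X.min(0).round(4)); m,u=axis(X[:,:2]);print(np.arctan2(u[1],u[0]))
for name,uv,z in(("box",(293,234),.052),("bangle",(309,337),.026),("cone",(372,223),.04),("coneTop",(372,225),.083)): print(name,ray("top",uv,z))
print("board corners",ray("top",[(254,228),(396,204),(423,335),(276,361)],.018).round(3))
E
```

```text
top red 203 [ 0.5356 -0.0032  0.018 ] mid [ 0.5353 -0.0033  0.018 ] ang 0.1589 0.156
top blue 206 [ 0.56   -0.1644  0.018 ] mid [ 0.561  -0.1642  0.018 ] ang 0.1568 0.156
seam 91 [ 0.5464 -0.0715  0.068 ] 0.1208 0.101
roll depth 1028 [ 0.5471 -0.0714  0.0645] [ 0.6041 -0.0434  0.0765] [ 0.4926 -0.1006  0.0463]
0.10704554704484766
scene red 451 [ 0.5365 -0.0009  0.018 ] mid [ 0.5341 -0.0013  0.018 ] ang 0.1568 0.16
scene blue 284 [ 0.5623 -0.1615  0.018 ] mid [ 0.56   -0.1619  0.018 ] ang 0.156 0.158
seam 159 [ 0.5497 -0.0686  0.068 ] 0.1202 0.101
roll depth 1397 [ 0.5498 -0.0631  0.0635] [ 0.6048 -0.0403  0.072 ] [ 0.492  -0.0932  0.046 ]
0.10499669326505606
box [[0.65076399 0.01345962 0.052     ]]
bangle [[ 0.42408166 -0.01763204  0.026     ]]
cone [[ 0.67389932 -0.16437513  0.04      ]]
coneTop [[ 0.66224385 -0.15987751  0.083     ]]
board corners [[ 0.672  0.105  0.018]
 [ 0.721 -0.224  0.018]
 [ 0.423 -0.271  0.018]
 [ 0.373  0.056  0.018]]
```

Request:
step_arm(plan=[{"wz":1,"hand":0.45},{"wz":1,"hand":0.45},{"wz":1,"hand":0.45},{"wz":1,"hand":0.45},{"wz":1,"hand":0.45},{"wz":1,"hand":0.45},{"wz":1,"hand":0.45},{"wz":1,"hand":0.45},{"wz":1,"hand":0.45},{"wz":0.4,"hand":0.45}])

```text
invalid input at $.plan[0]: expected keys wx, wy, wz, tx, ty, tz, hand
```

```bash
cat >> h.py <<'E'
from scipy.spatial.transform import Rotation as Ro
L0=np.array([.5347,-.002]); LA=.1575
U=np.array([np.cos(LA),np.sin(LA)]); N=np.array([-U[1],U[0]])
def rel(P): P=np.asarray(P)[:2]-L0; return np.array([P@U,P@N])
def to(along,across,z):
    s=arm.observe(); R=Ro.from_rotvec(s["ee_rot"]).as_matrix()
    T=np.r_[L0+along*U+across*N,z]; y=R[:,1]; a=np.arctan2(y[1],y[0])
    print("t",s["clock"],"pos",s["position"].round(4),"rel",rel(s["position"]).round(4),"z tilt",R[:,2].round(3),"yaw err",np.degrees(LA-a).round(2),"deg; wz units",(-np.degrees(LA-a)/6).round(2),"F",s["force"].round(1),"w",s["width"])
    print("shift cm tool",(R.T@(T-s["position"])*100).round(2))
E
python3 -c "
from h import *
to(.0025,-.133,.24)"
```

```text
t 0.1 pos [0.1988 0.5921 0.248 ] rel [-0.2386  0.6394] z tilt [-0.    -0.001 -1.   ] yaw err -62.42 deg; wz units 10.4 F [-0.4 -0.2  1. ] w 0.9987720340230161
shift cm tool [-57.13 -57.3    0.89]
```

All keys are required.

Request:
step_arm(plan=[{"wx":0,"wy":0,"wz":1,"tx":0,"ty":0,"tz":0,"hand":0.45},{"wx":0,"wy":0,"wz":1,"tx":0,"ty":0,"tz":0,"hand":0.45},{"wx":0,"wy":0,"wz":1,"tx":0,"ty":0,"tz":0,"hand":0.45},{"wx":0,"wy":0,"wz":1,"tx":0,"ty":0,"tz":0,"hand":0.45},{"wx":0,"wy":0,"wz":1,"tx":0,"ty":0,"tz":0,"hand":0.45},{"wx":0,"wy":0,"wz":1,"tx":0,"ty":0,"tz":0,"hand":0.45},{"wx":0,"wy":0,"wz":1,"tx":0,"ty":0,"tz":0,"hand":0.45},{"wx":0,"wy":0,"wz":1,"tx":0,"ty":0,"tz":0,"hand":0.45},{"wx":0,"wy":0,"wz":1,"tx":0,"ty":0,"tz":0,"hand":0.45},{"wx":0,"wy":0,"wz":1,"tx":0,"ty":0,"tz":0,"hand":0.45}])

```text
clock: 0.93
position: [0.1988, 0.5922, 0.2483]
ee_rot: [1.995, 2.426, -0.001]
force: [0.7, 0.7, 0.1]
width: 0.455
```

```bash
python3 -c "
from h import *
to(.0025,-.133,.24)"
```

```text
t 0.9333 pos [0.1988 0.5922 0.2483] rel [-0.2386  0.6396] z tilt [-0.    -0.001 -1.   ] yaw err -2.12 deg; wz units 0.35 F [0.7 0.7 0.1] w 0.45492421643356407
shift cm tool [-78.1   21.23   0.88]
```

Request:
step_arm(plan=[{"wx":0,"wy":0,"wz":0.35,"tx":-1,"ty":0.3,"tz":0,"hand":0.45},{"wx":0,"wy":0,"wz":0,"tx":-2,"ty":0.6,"tz":0,"hand":0.45},{"wx":0,"wy":0,"wz":0,"tx":-2.5,"ty":0.8,"tz":0,"hand":0.45},{"wx":0,"wy":0,"wz":0,"tx":-2.5,"ty":0.8,"tz":0,"hand":0.45},{"wx":0,"wy":0,"wz":0,"tx":-2.5,"ty":0.8,"tz":0,"hand":0.45},{"wx":0,"wy":0,"wz":0,"tx":-2.5,"ty":0.8,"tz":0,"hand":0.45},{"wx":0,"wy":0,"wz":0,"tx":-2.5,"ty":0.8,"tz":0,"hand":0.45},{"wx":0,"wy":0,"wz":0,"tx":-2.5,"ty":0.8,"tz":0,"hand":0.45},{"wx":0,"wy":0,"wz":0,"tx":-2.5,"ty":0.8,"tz":0,"hand":0.45},{"wx":0,"wy":0,"wz":0,"tx":-2.5,"ty":0.8,"tz":0,"hand":0.45}])

```text
clock: 1.77
position: [0.3091, 0.3754, 0.2486]
ee_rot: [2.031, 2.397, -0.001]
force: [1.0, -0.9, -1.1]
width: 0.447
```

Request:
step_arm(plan=[{"wx":0,"wy":0,"wz":0,"tx":-2.5,"ty":0.8,"tz":0,"hand":0.45},{"wx":0,"wy":0,"wz":0,"tx":-2.5,"ty":0.8,"tz":0,"hand":0.45},{"wx":0,"wy":0,"wz":0,"tx":-2.5,"ty":0.8,"tz":0,"hand":0.45},{"wx":0,"wy":0,"wz":0,"tx":-2.5,"ty":0.8,"tz":0,"hand":0.45},{"wx":0,"wy":0,"wz":0,"tx":-2.5,"ty":0.8,"tz":0,"hand":0.45},{"wx":0,"wy":0,"wz":0,"tx":-2.5,"ty":0.8,"tz":0,"hand":0.45},{"wx":0,"wy":0,"wz":0,"tx":-2.5,"ty":0.8,"tz":0,"hand":0.45},{"wx":0,"wy":0,"wz":0,"tx":-2.5,"ty":0.8,"tz":0,"hand":0.45},{"wx":0,"wy":0,"wz":0,"tx":-2.5,"ty":0.8,"tz":0,"hand":0.45},{"wx":0,"wy":0,"wz":0,"tx":-2.5,"ty":0.8,"tz":0,"hand":0.45}])

```text
clock: 2.6
position: [0.428, 0.1418, 0.2486]
ee_rot: [-2.031, -2.396, 0.0]
force: [0.8, 0.6, -0.0]
width: 0.448
```

```bash
python3 -c "
from h import *
to(.0025,-.133,.24)"
```

```text
t 2.6 pos [0.428  0.1418 0.2486] rel [-0.0828  0.1588] z tilt [-0.  0. -1.] yaw err -0.41 deg; wz units 0.07 F [ 0.8  0.6 -0. ] w 0.44825883228622154
shift cm tool [-29.24   8.32   0.86]
```

Request:
step_arm(plan=[{"wx":0,"wy":0,"wz":0.07,"tx":-3,"ty":0.9,"tz":0,"hand":0.45},{"wx":0,"wy":0,"wz":0,"tx":-3,"ty":0.9,"tz":0,"hand":0.45},{"wx":0,"wy":0,"wz":0,"tx":-3,"ty":0.9,"tz":0,"hand":0.45},{"wx":0,"wy":0,"wz":0,"tx":-3,"ty":0.9,"tz":0,"hand":0.45},{"wx":0,"wy":0,"wz":0,"tx":-3,"ty":0.9,"tz":0,"hand":0.45},{"wx":0,"wy":0,"wz":0,"tx":-3,"ty":0.9,"tz":0,"hand":0.45},{"wx":0,"wy":0,"wz":0,"tx":-3,"ty":0.9,"tz":0,"hand":0.45},{"wx":0,"wy":0,"wz":0,"tx":-3,"ty":0.9,"tz":0,"hand":0.45},{"wx":0,"wy":0,"wz":0,"tx":-3,"ty":0.9,"tz":0,"hand":0.45},{"wx":0,"wy":0,"wz":0,"tx":-2.2,"ty":0.5,"tz":0,"hand":0.45}])

```text
clock: 3.43
position: [0.5585, -0.1344, 0.2486]
ee_rot: [2.041, 2.387, -0.001]
force: [0.3, 0.1, 0.3]
width: 0.449
```

```bash
python3 -c "
from h import *
to(.0025,-.133,.072)"
```

```text
t 3.4333 pos [ 0.5585 -0.1344  0.2486] rel [ 0.0028 -0.1345] z tilt [-0.    -0.001 -1.   ] yaw err 0.09 deg; wz units -0.02 F [0.3 0.1 0.3] w 0.4491607359418453
shift cm tool [ 0.17 -0.02 17.65]
```

Request:
step_arm(plan=[{"wx":0,"wy":0,"wz":0,"tx":0,"ty":0,"tz":2,"hand":0.45},{"wx":0,"wy":0,"wz":0,"tx":0,"ty":0,"tz":2.5,"hand":0.45},{"wx":0,"wy":0,"wz":0,"tx":0,"ty":0,"tz":2.5,"hand":0.45},{"wx":0,"wy":0,"wz":0,"tx":0,"ty":0,"tz":2.5,"hand":0.45},{"wx":0,"wy":0,"wz":0,"tx":0,"ty":0,"tz":2.5,"hand":0.45},{"wx":0,"wy":0,"wz":0,"tx":0,"ty":0,"tz":2,"hand":0.45},{"wx":0,"wy":0,"wz":0,"tx":0,"ty":0,"tz":1.5,"hand":0.45},{"wx":0,"wy":0,"wz":0,"tx":0,"ty":0,"tz":1.1,"hand":0.45},{"wx":0,"wy":0,"wz":0,"tx":0,"ty":0,"tz":0.6,"hand":0.45},{"wx":0,"wy":0,"wz":0,"tx":0,"ty":0,"tz":0.4,"hand":0.45}])

```text
clock: 4.27
position: [0.5581, -0.1314, 0.0722]
ee_rot: [-2.041, -2.387, 0.001]
force: [-0.2, 0.3, -0.0]
width: 0.445
```

Run:
```python
from h import *
to(.0025,-.0355,.072)
p,d=arm.get_image("scene"); cv2.imwrite("pics/scene1.png",cv2.resize(p[100:340,220:500,::-1],(0,0),fx=2.5,fy=2.5))
```

```text
t 4.2667 pos [ 0.5581 -0.1314  0.0722] rel [ 0.0028 -0.1315] z tilt [-0.001  0.    -1.   ] yaw err 0.08 deg; wz units -0.01 F [-0.2  0.3 -0. ] w 0.44494523670186126
shift cm tool [ 9.6  -0.05  0.03]
```

View pics/scene1.png

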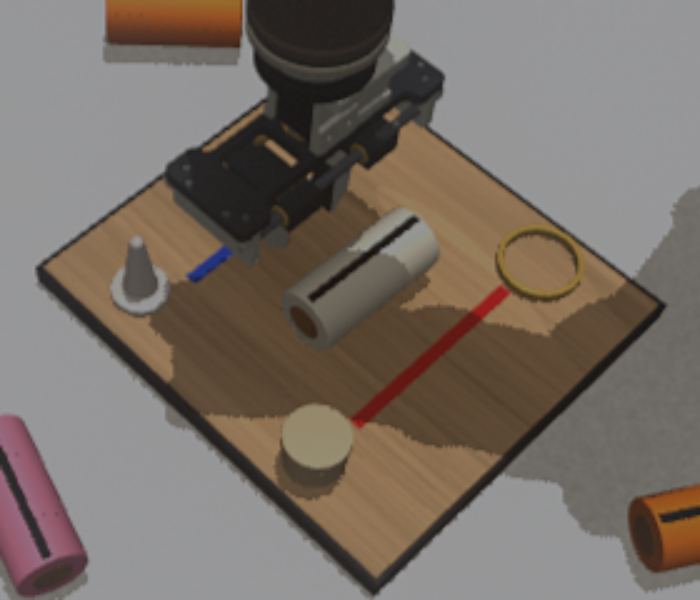

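The hand is behind the roll, between it and the blue line, and clear of the cone. I'll push at 30 mm/s and stop short to check.

Request:
step_arm(plan=[{"wx":0,"wy":0,"wz":0,"tx":0.25,"ty":0,"tz":0,"hand":0.45},{"wx":0,"wy":0,"wz":0,"tx":0.25,"ty":0,"tz":0,"hand":0.45},{"wx":0,"wy":0,"wz":0,"tx":0.25,"ty":0,"tz":0,"hand":0.45},{"wx":0,"wy":0,"wz":0,"tx":0.25,"ty":0,"tz":0,"hand":0.45},{"wx":0,"wy":0,"wz":0,"tx":0.25,"ty":0,"tz":0,"hand":0.45},{"wx":0,"wy":0,"wz":0,"tx":0.25,"ty":0,"tz":0,"hand":0.45},{"wx":0,"wy":0,"wz":0,"tx":0.25,"ty":0,"tz":0,"hand":0.45},{"wx":0,"wy":0,"wz":0,"tx":0.25,"ty":0,"tz":0,"hand":0.45},{"wx":0,"wy":0,"wz":0,"tx":0.25,"ty":0,"tz":0,"hand":0.45},{"wx":0,"wy":0,"wz":0,"tx":0.25,"ty":0,"tz":0,"hand":0.45}])

```text
clock: 5.15
position: [0.5546, -0.1061, 0.0727]
ee_rot: [-2.042, -2.388, 0.0]
force: [1.1, 0.2, -0.1]
width: 0.449
```

Request:
step_arm(plan=[{"wx":0,"wy":0,"wz":0,"tx":0.25,"ty":0,"tz":0,"hand":0.45},{"wx":0,"wy":0,"wz":0,"tx":0.25,"ty":0,"tz":0,"hand":0.45},{"wx":0,"wy":0,"wz":0,"tx":0.25,"ty":0,"tz":0,"hand":0.45},{"wx":0,"wy":0,"wz":0,"tx":0.25,"ty":0,"tz":0,"hand":0.45},{"wx":0,"wy":0,"wz":0,"tx":0.25,"ty":0,"tz":0,"hand":0.45},{"wx":0,"wy":0,"wz":0,"tx":0.25,"ty":0,"tz":0,"hand":0.45},{"wx":0,"wy":0,"wz":0,"tx":0.25,"ty":0,"tz":0,"hand":0.45},{"wx":0,"wy":0,"wz":0,"tx":0.25,"ty":0,"tz":0,"hand":0.45},{"wx":0,"wy":0,"wz":0,"tx":0.25,"ty":0,"tz":0,"hand":0.45},{"wx":0,"wy":0,"wz":0,"tx":0.25,"ty":0,"tz":0,"hand":0.45}])

```text
clock: 5.98
position: [0.5508, -0.0815, 0.0727]
ee_rot: [-2.042, -2.387, -0.0]
force: [0.9, -0.5, -0.9]
width: 0.45
```

Run:
```python
from h import *
to(.0025,-.0355,.072)
p,d=arm.get_image("scene"); cv2.imwrite("pics/scene2.png",cv2.resize(p[100:340,220:500,::-1],(0,0),fx=2.5,fy=2.5)); np.savez("s2.npz",p=p,d=d)
```

```text
t 5.9833 pos [ 0.5508 -0.0815  0.0727] rel [ 0.0034 -0.081 ] z tilt [-0.  0. -1.] yaw err 0.1 deg; wz units -0.02 F [ 0.9 -0.5 -0.9] w 0.44954460603978125
shift cm tool [ 4.55 -0.1   0.07]
```

View pics/scene2.png

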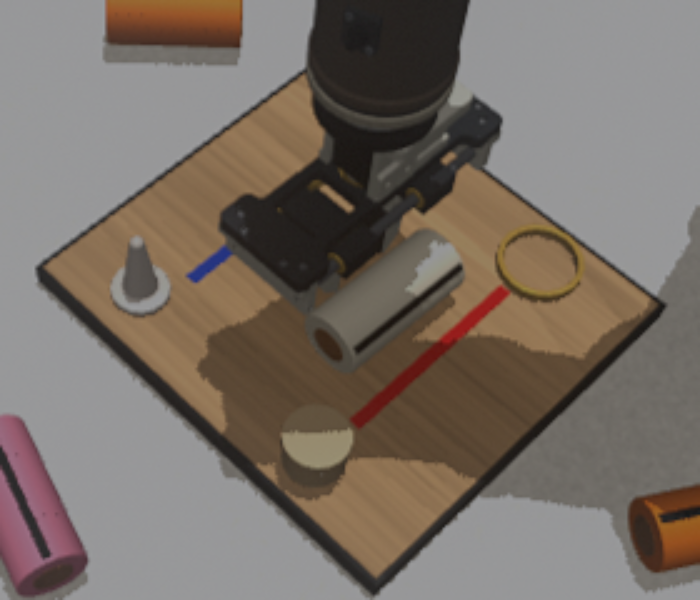

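It is rolling, with the seam now on the near flank and the other objects undisturbed. I'll continue.

Request:
step_arm(plan=[{"wx":0,"wy":0,"wz":0,"tx":0.25,"ty":0,"tz":0,"hand":0.45},{"wx":0,"wy":0,"wz":0,"tx":0.25,"ty":0,"tz":0,"hand":0.45},{"wx":0,"wy":0,"wz":0,"tx":0.25,"ty":0,"tz":0,"hand":0.45},{"wx":0,"wy":0,"wz":0,"tx":0.25,"ty":0,"tz":0,"hand":0.45},{"wx":0,"wy":0,"wz":0,"tx":0.25,"ty":0,"tz":0,"hand":0.45},{"wx":0,"wy":0,"wz":0,"tx":0.25,"ty":0,"tz":0,"hand":0.45},{"wx":0,"wy":0,"wz":0,"tx":0.25,"ty":0,"tz":0,"hand":0.45},{"wx":0,"wy":0,"wz":0,"tx":0.25,"ty":0,"tz":0,"hand":0.45},{"wx":0,"wy":0,"wz":0,"tx":0.25,"ty":0,"tz":0,"hand":0.45},{"wx":0,"wy":0,"wz":0,"tx":0.25,"ty":0,"tz":0,"hand":0.45}])

```text
clock: 6.87
position: [0.5469, -0.0568, 0.0727]
ee_rot: [2.042, 2.387, 0.0]
force: [0.5, -1.3, -1.0]
width: 0.449
```

Run:
```python
from h import *
to(.0025,-.0355,.072)
p,d=arm.get_image("scene"); cv2.imwrite("pics/scene3.png",cv2.resize(p[100:340,220:500,::-1],(0,0),fx=2.5,fy=2.5)); np.savez("s3.npz",p=p,d=d)
# roll extents from depth, front side visible pts inside line frame
v,u=np.mgrid[150:300,300:430]; X=depthpts("scene",d,np.c_[u.ravel(),v.ravel()])
r=(X[:,:2]-L0); a=r@U; b=r@N
m=(abs(a)<.045)&(b>-.06)&(b<.06)&(X[:,2]>.028)&(X[:,2]<.046)
# fit circle r=25,z=.043 : front surface -> centre
c=b[m]-np.sqrt(np.maximum(0,.025**2-(X[m,2]-.043)**2))
print(m.sum(),"centre across est",np.median(c).round(4),c.std().round(4),"slope",np.polyfit(a[m],c,1).round(3))
```

```text
t 6.8667 pos [ 0.5469 -0.0568  0.0727] rel [ 0.0035 -0.056 ] z tilt [ 0.  0. -1.] yaw err 0.1 deg; wz units -0.02 F [ 0.5 -1.3 -1. ] w 0.4493304065061651
shift cm tool [ 2.05 -0.1   0.07]
84 centre across est -0.0195 0.0011 slope [-0.038 -0.019]
```

View pics/scene3.png

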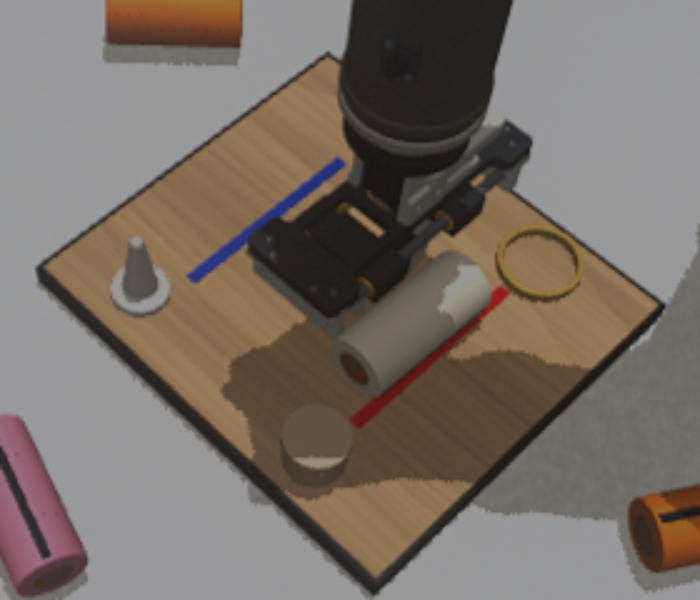

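Seam is out of sight and the roll is about 20 mm short of the line. I'll push 18 mm more, pause, then look.

Request:
step_arm(plan=[{"wx":0,"wy":0,"wz":0,"tx":0.25,"ty":0,"tz":0,"hand":0.45},{"wx":0,"wy":0,"wz":0,"tx":0.25,"ty":0,"tz":0,"hand":0.45},{"wx":0,"wy":0,"wz":0,"tx":0.25,"ty":0,"tz":0,"hand":0.45},{"wx":0,"wy":0,"wz":0,"tx":0.25,"ty":0,"tz":0,"hand":0.45},{"wx":0,"wy":0,"wz":0,"tx":0.25,"ty":0,"tz":0,"hand":0.45},{"wx":0,"wy":0,"wz":0,"tx":0.25,"ty":0,"tz":0,"hand":0.45},{"wx":0,"wy":0,"wz":0,"tx":0.25,"ty":0,"tz":0,"hand":0.45},{"wx":0,"wy":0,"wz":0,"tx":0.15,"ty":0,"tz":0,"hand":0.45},{"wx":0,"wy":0,"wz":0,"tx":0,"ty":0,"tz":0,"hand":0.45},{"wx":0,"wy":0,"wz":0,"tx":0,"ty":0,"tz":0,"hand":0.45}])

```text
clock: 7.75
position: [0.544, -0.0382, 0.0727]
ee_rot: [2.042, 2.388, 0.0]
force: [-0.3, 0.1, -0.7]
width: 0.45
```

Request:
step_arm(plan=[{"wx":0,"wy":0,"wz":0,"tx":-0.5,"ty":0,"tz":0,"hand":0.45},{"wx":0,"wy":0,"wz":0,"tx":-1,"ty":0,"tz":0,"hand":0.45},{"wx":0,"wy":0,"wz":0,"tx":-1,"ty":0,"tz":0,"hand":0.45},{"wx":0,"wy":0,"wz":0,"tx":-1,"ty":0,"tz":0,"hand":0.45},{"wx":0,"wy":0,"wz":0,"tx":-1.5,"ty":0,"tz":0,"hand":0.45},{"wx":0,"wy":0,"wz":0,"tx":-1.5,"ty":0,"tz":0,"hand":0.45},{"wx":0,"wy":0,"wz":0,"tx":-1.5,"ty":0,"tz":0,"hand":0.45},{"wx":0,"wy":0,"wz":0,"tx":-1,"ty":0,"tz":0,"hand":0.45},{"wx":0,"wy":0,"wz":0,"tx":0,"ty":0,"tz":0,"hand":0.45},{"wx":0,"wy":0,"wz":0,"tx":0,"ty":0,"tz":0,"hand":0.45}])

```text
clock: 8.58
position: [0.5578, -0.128, 0.0727]
ee_rot: [-2.044, -2.386, 0.0]
force: [-0.9, -0.4, 0.3]
width: 0.452
```

```bash
cat > chk.py <<'E'
from h import *
import sys
k=sys.argv[1]
to(.0025,-.0355,.072)
for n,box in(("scene",(150,300,300,440)),("top",(240,330,270,360))):
    p,d=arm.get_image(n); c=[(100,340,220,500),(180,380,230,450)][n=="top"]
    cv2.imwrite(f"pics/{n}{k}.png",cv2.resize(p[c[0]:c[1],c[2]:c[3],::-1],(0,0),fx=2.5,fy=2.5))
    v,u=np.mgrid[box[0]:box[1],box[2]:box[3]]; X=depthpts(n,d,np.c_[u.ravel(),v.ravel()])
    r=X[:,:2]-L0; a=r@U; b=r@N
    m=(abs(a)<.08)&(abs(b)<.04)&(X[:,2]>.05)&(X[:,2]<.08)
    A=np.c_[2*b[m],2*X[m,2],np.ones(m.sum())]; s=np.linalg.lstsq(A,b[m]**2+X[m,2]**2,rcond=None)[0]
    sl=np.polyfit(a[m],b[m],1)[0]
    print(n,m.sum(),"circle centre b,z",s[:2].round(4),"r",np.sqrt(s[2]+s[0]**2+s[1]**2).round(4),"along",((a[m].min()+a[m].max())/2).round(4),"slope",sl.round(3),"mean b",b[m].mean().round(4),"b range",b[m].min().round(4),b[m].max().round(4))
E
python3 chk.py 4
```

```text
t 8.5833 pos [ 0.5578 -0.128   0.0727] rel [ 0.0031 -0.1281] z tilt [-0.  0. -1.] yaw err 0.2 deg; wz units -0.03 F [-0.9 -0.4  0.3] w 0.45229606709059955
shift cm tool [ 9.26 -0.09  0.07]
scene 1650 circle centre b,z [0.0024 0.0479] r 0.0209 along 0.0064 slope -0.041 mean b 0.0056 b range -0.0228 0.0274
top 1051 circle centre b,z [0.0009 0.0472] r 0.0225 along 0.0055 slope -0.072 mean b 0.0013 b range -0.0243 0.0266
```

View pics/scene4.png

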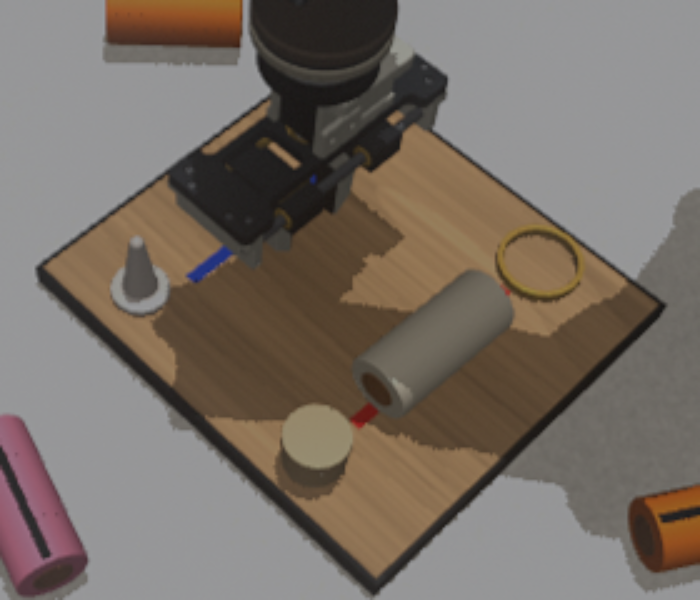

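View pics/top4.png

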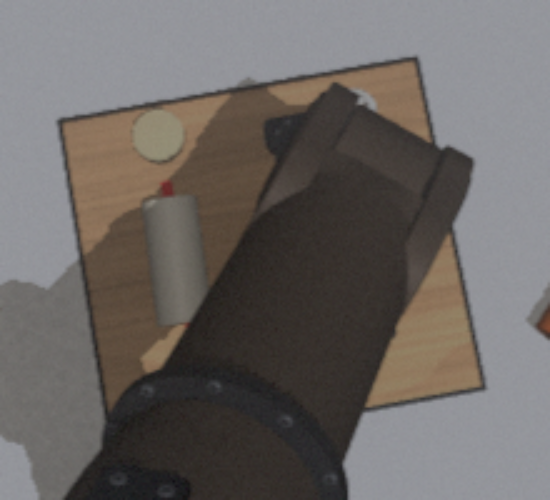

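The roll now lies over the red line: red shows past both ends, no seam is visible, and the box, cone and bangle are in place. I'll raise the arm and check with a clear view.

Request:
step_arm(plan=[{"wx":0,"wy":0,"wz":0,"tx":0,"ty":0,"tz":-1,"hand":0.45},{"wx":0,"wy":0,"wz":0,"tx":0,"ty":0,"tz":-2,"hand":0.45},{"wx":0,"wy":0,"wz":0,"tx":-1,"ty":0,"tz":-2,"hand":0.45},{"wx":0,"wy":0,"wz":0,"tx":-2,"ty":0,"tz":-2,"hand":0.45},{"wx":0,"wy":0,"wz":0,"tx":-3,"ty":0,"tz":-1,"hand":0.45},{"wx":0,"wy":0,"wz":0,"tx":-3,"ty":0,"tz":-1,"hand":0.45},{"wx":0,"wy":0,"wz":0,"tx":-3,"ty":0,"tz":0,"hand":0.45},{"wx":0,"wy":0,"wz":0,"tx":-3,"ty":0,"tz":0,"hand":0.45},{"wx":0,"wy":0,"wz":0,"tx":-3,"ty":0,"tz":0,"hand":0.45},{"wx":0,"wy":0,"wz":0,"tx":-2,"ty":0,"tz":0,"hand":0.45}])

```text
clock: 9.52
position: [0.5889, -0.3271, 0.1638]
ee_rot: [2.042, 2.386, -0.001]
force: [0.1, 0.2, -0.5]
width: 0.448
```

```bash
python3 chk.py 5
```

```text
t 9.5167 pos [ 0.5889 -0.3271  0.1638] rel [ 0.0026 -0.3296] z tilt [ 0.    -0.001 -1.   ] yaw err 0.14 deg; wz units -0.02 F [ 0.1  0.2 -0.5] w 0.4478571804640937
shift cm tool [29.42 -0.08  9.14]
scene 1657 circle centre b,z [0.0025 0.0479] r 0.0208 along 0.0064 slope -0.046 mean b 0.0056 b range -0.0234 0.0276
top 1112 circle centre b,z [0.0011 0.0472] r 0.0225 along 0.0055 slope -0.032 mean b 0.0006 b range -0.025 0.0267
```

View pics/top5.png

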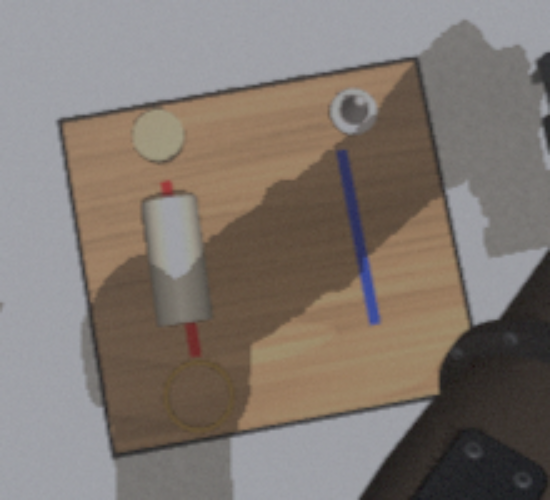

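View pics/scene5.png

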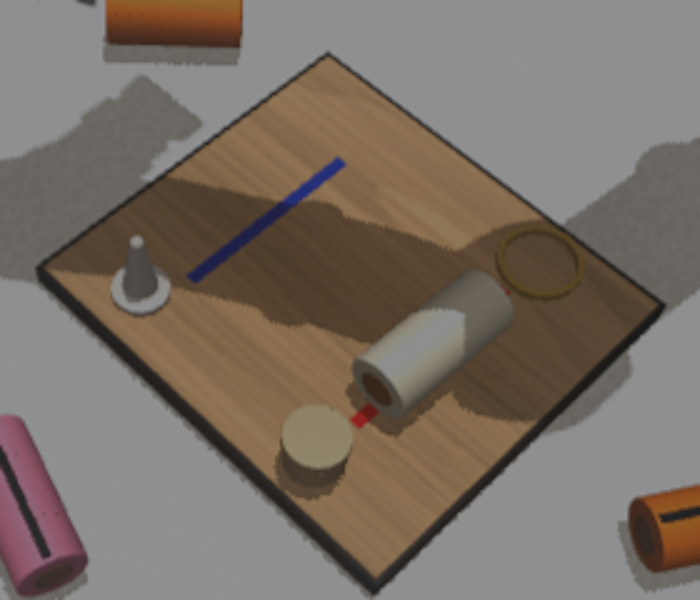

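In clear views the roll sits about 1–2 mm off the middle line, 6 mm lengthwise and about 2.5° in yaw. No seam shows, and the roll hasn't moved since the previous look. Handing in.

```bash
python3 -c "
from cell import arm
print(arm.sign_off())"
```

```text
the job is handed in; nothing more can be done
None
```

I rolled the cream roll about 70 mm onto the red line with the fingertips, pushing level from behind at 30 mm/s with the tips about 32 mm above the board. I then backed the arm away and handed in at about 9.6 s, well inside the 40 s limit; the hand-in gives no verdict.

| Check after the arm was clear | Measured | Limit |
|---|---|---|
| Offset from the line's middle line | 1–2.5 mm | 8 mm |
| Offset lengthwise | about 6 mm | 30 mm |
| Angle to the line | about 2–3° | 8° |

- **Seam:** it is not visible in either view. I did not see it on the underside itself. Rolling about 70 mm works out to roughly 160° from straight up.
- **At rest:** two looks about 1 s apart gave the same roll position.
- **Other objects:** the bangle, ring cone and ring box look unmoved, by eye only. The gripper was touching nothing.
- **Disagreements:** the two cameras differ by about 2 mm on where the red line lies, so I used their average. One top-view angle reading was 4° because the arm partly hid the roll. The circle fit to the depth points came out at 21–22.5 mm radius instead of 25 mm, so its centre height is not reliable.

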